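Lock the specimen rack and hold a tube at a slant for inspection

TASK

First swing the rack's keeper bar shut by its blue knob, until it clicks home over the far row of specimen tubes. Then draw the red-capped tube up out of the near row, lean it over to about 45 degrees with its cap still uppermost, and finish while holding it still in the gripper like that, its foot at least 5 cm higher than the caps of the other tubes, so that the specimen can be inspected. Leave the white-capped tubes standing in their holes and the keeper shut.

Things in the scene. Friction and masses are not known exactly. Their poses are not given: they have to be found in the camera images.
- rack: Fixed black rack (mm): 150 (its x) x 270 (its y) x 40 high, yawed. Origin: centre of its underside, on the bench; its x points from near row to far row. Round holes 26 wide, 35 deep: near row x = -36, far row x = +36, at y = -66, 0, +66. Near row: the red-capped tube and two white-capped, in any order. Far row: white-capped at y = +66 and -66. A latch post 20 wide, 88 high stands at (40, -115).
- keeper (a joint): Angle (rad) of the keeper bar about its upright hinge: 0 is shut (bar along the rack's -y, over the far row, at a hard stop); it grows to 1.6 as the bar swings out towards the rack's +x, anticlockwise from above. Starts at 0.65 to 1.05, stays where left. In the last 0.08 rad it rides over a sprung ball (some 5 to 10 N at the knob), then snaps home; below 0.03 it is latched.
- keeper_knob (a point): Middle (131 mm above the bench) of the blue knob: a smooth upright round peg, 16 in diameter, 113 to 149 above the bench, fixed on top of the keeper bar 150 from the hinge axis. The aluminium bar is 22 wide, reaches 232 from the hinge, and swings level with its underside 105 and its top 113 above the bench, 5 clear above the caps.
- keeper_hinge (a point): Point on the keeper bar's upright hinge axis, 109 mm above the bench, at x = +36, y = +115 of the rack. The steel hinge pin ends 118 above the bench.
- tube: The red-capped specimen tube, sealed, rigid, 25 to 50 g: round, 95 mm tall over all, body 24 in diameter, red cap 30 in diameter over the top 20. Origin at the centre of its foot, z along the tube towards the cap. Seated, its foot is 5 above the bench and its cap 80 to 100 above the bench; it stands loosely in its hole (1 play all round).
- white1: Bystander: same tube as tube but with a white cap, standing in the near row; origin at the centre of its foot, z towards its cap.
- white2: Bystander: same tube as tube but with a white cap, standing in the near row; origin at the centre of its foot, z towards its cap.
- white3: Bystander: same tube as tube but with a white cap, standing in the far row; origin at the centre of its foot, z towards its cap.
- white4: Bystander: same tube as tube but with a white cap, standing in the far row; origin at the centre of its foot, z towards its cap.

How it is judged (in metres and radians):
On the way, in this order (a step that is already met when the one before it is completed fails the run):
1. the keeper bar is shut, latched in its detent, with the red-capped tube still in its hole (value of joint keeper below 0.03 rad and height (world z) of tube below 0.015 m), for 0.2 s.
2. the red-capped tube is drawn out of its hole, held by the fingers, clear of the rack (height (world z) of tube above 0.045 m and contact force between tube and the fingers above 0.5 N), for 0.1 s.
At the end, for the whole second after the job is handed in: Keeper latched (below 0.03 rad); red-capped tube still, carried by the fingers alone, foot over 150 mm above the bench, leaning 45 +- 12 degrees, cap uppermost; each white-capped tube in its hole, within 0.2 rad of upright, foot within 10 mm of its start (value of joint keeper below 0.03 rad and contact force between tube and the fingers above 0.5 N and height (world z) of tube above 0.15 m and angle between tube's own z axis and vertical between 0.576 and 0.995 rad and linear speed of tube below 0.02 m/s and angular speed of tube below 0.2 rad/s and contact force between tube and rack below 0.1 N and contact force between tube and white1 below 0.1 N and contact force between tube and white2 below 0.1 N and contact force between tube and white3 below 0.1 N and contact force between tube and white4 below 0.1 N and distance of each of white1, white2, white3, white4 from where it was at the start of the episode below 0.01 m and angle between each of white1, white2, white3, white4's own z axis and vertical below 0.2 rad); the arm keeps its last pose, push and grip.
It fails at once if the red-capped tube is lifted while the keeper bar is not shut (height (world z) of tube above 0.025 m and value of joint keeper above 0.06 rad).
It fails at once if a white-capped tube is pulled out, or its foot moves more than 20 mm (distance of any of white1, white2, white3, white4 from where it was at the start of the episode above 0.02 m).
It also fails if it takes over 43 s, if anything falls off the work surface, if the arm or the gripper's body presses on something with over 40 N, if the wrist force passes 120 N, or if a joint passes its speed limit or range.

ROBOT

A 6-joint arm with a two-finger parallel gripper is mounted at the origin on the work surface. World frame = base frame: x ahead of the robot, y to its left, z up, the work surface at z = 0. Lengths are in mm, angles in rad, forces in N, time in s.
With the tool pointing down it reaches from about 350 to 975 mm from the base axis. Payload 7.1 kg.
Tool frame: the origin (TCP) lies midway between the tips of the shut fingers; the grasp point (between the pads) lies 19 mm behind it; z points along the fingers, y is the line along which they close (so a half turn about z gives the same grasp; the last joint's range is limited). The gripper opens to 88 mm and grips with 3 to 60 N. Pads are 20 mm wide; open, the fingers measure 115 mm over their backs; the gripper's body (75 mm by 178 mm) begins 61 mm behind the grasp point.
Start: joints at [1.099, 0.423, 1.63, -0, 1.089, -0.019], TCP at [273.396, 562.014, 222.675] pointing down, gripper open.
Joint ranges: [-3, 3], [-0.9, 2.11], [0.09, 2.58], [-1.31, 4.45], [0.11, 2.69], [-2.54, 2.54]. Speed limits (rad/s): [2.39, 2.39, 3.01, 3.14, 3.14, 3.14].

INTERFACE

Orientations are given as a rotation vector (axis times angle).
In Python, from workcell import ctrl gives the robot as it stands.
- The arm moves only by the shell command python3 -m pendant 'ROWS'. ROWS is a JSON object of lists of equal length, an entry for each row: "grip": the opening, from -1 (shut) to 1 (fully open); "linear": the shift along the tool's x, y, z in mm, a list of three; "angular": the turn, a rotation vector about the tool's x, y, z in rad, a list of three. In form: {"grip": [grip, ...], "linear": [[tx, ty, tz], ...], "angular": [[ax, ay, az], ...]}. A call has 1 to 12 rows; each row shifts and turns the commanded pose from where the row before left it, along the tool's axes as they then stand; what a row does not reach is not made up. A row lasts 1/12 s, in which the tool goes at most 41.7 mm and 7.16 degrees, less where a joint would pass 70% of its speed; a pose out of reach is approached as far as the arm can. A call with a gripper value outside its range is refused whole. The fingers move at their own pace and stop on an object; the grip force is fixed at half the most. Time passes only in rows, so rows that do not move let the fingers close. It gives the time, the measured TCP pose, the force, the opening and the grip force at its end, in the units of the state.
- ctrl.get_obs(): the state, without advancing time (a new reading comes with each control period).
- ctrl.get_image(name): name is "side" or "top"; returns the picture (400x640x3 uint8, red, green, blue); there is no depth.
- ctrl.camera_params(name): a dict with "vfov" (degrees; the focal length in pixels is half the picture's height over the tangent of half this angle, whatever the lens; pixels are square), "cx", "cy" (the principal point, pixels), "R" (3x3) and "t" (3): a world point X has camera coordinates R X + t. Camera axes: x right, y down, z forward; pixel columns grow to the right and rows downward; lengths in mm; the calibration is good to about 2 mm. A picture is of the moment at which its call begins. camera_params takes no time and is no camera call.
- ctrl.close_job(): hands the job in; it is judged then, once.
The state is a dict: "t": time; "qpos": joint angles; "qvel": joint speeds; "joint_torque": joint torques, N m; "ee_pos": TCP position; "orientation": TCP orientation; "ft_force": force on the tool from outside, world axes, zero at the start; "moment": the same for the moment, N m; "width": finger opening in mm; "grasp_force": force on a finger pad.
Only numpy, scipy, OpenCV 4.12 (cv2) and the standard library are available. Lean on these libraries where they do the work, as an engineer would, in place of code of your own. Each camera call takes 0.05 s, during which the arm holds its last target. There are 200 camera calls.

## Working session

There is one attempt and no reset: what is moved stays moved. The work goes in short steps, Python scripts to look and compute and a shell command to move; the robot and the scene stay as the last step left them, time stands still between calls to the robot, and variables do not carry over. Pictures are saved under pics/ and viewed, at most 10 in all, crops included, and the job is handed in when it is done.

```bash
ls; mkdir -p pics
python3 - <<'E'
from workcell import ctrl
import cv2,numpy as np
for n in("top","side"):
    im=ctrl.get_image(n); cv2.imwrite(f"pics/{n}0.png",im[:,:,::-1]); p=ctrl.camera_params(n); print(n,p)
o=ctrl.get_obs();print(o)
E
```

```text
pics
top {'vfov': 50.62962400668767, 'cx': 325.6594892412041, 'cy': 194.41131394100634, 'R': array([[-0.02037433, -0.99919087, -0.03467703],
       [-0.995046  ,  0.02364107, -0.0965637 ],
       [ 0.09730537,  0.03253782, -0.99472255]]), 't': array([ 64.49722911, 514.4331078 , 705.70499021])}
side {'vfov': 54.97566139565215, 'cx': 317.8864202449875, 'cy': 197.11927535513934, 'R': array([[ 0.9300951 , -0.36673946,  0.0206222 ],
       [-0.16849561, -0.47586533, -0.86322732],
       [ 0.32639291,  0.79940875, -0.504394  ]]), 't': array([-453.79759291,  186.93959435,  512.52563783])}
{'t': 0.1, 'qpos': array([ 1.09898844e+00,  4.23780366e-01,  1.63062463e+00,  9.59412740e-06,
        1.08861313e+00, -1.89837132e-02]), 'qvel': array([ 0.00041256,  0.000242  , -0.00240184, -0.00024502,  0.00105114,
        0.00035635]), 'joint_torque': array([-6.35998076e-04, -5.45613384e+01, -2.74324661e+01,  6.44940860e-02,
        1.88200513e-02, -1.98418604e-05]), 'ee_pos': array([273.17132509, 561.56418369, 221.96513828]), 'orientation': array([-7.05160052e-01, -3.06106541e+00,  2.16856575e-03]), 'ft_force': array([-0.72091903, -0.20201143, -0.60165641]), 'moment': array([ 0.01508388, -0.01690511, -0.05778974]), 'grasp_force': 0.0, 'width': 87.98925892935584}
```

View pics/top0.png

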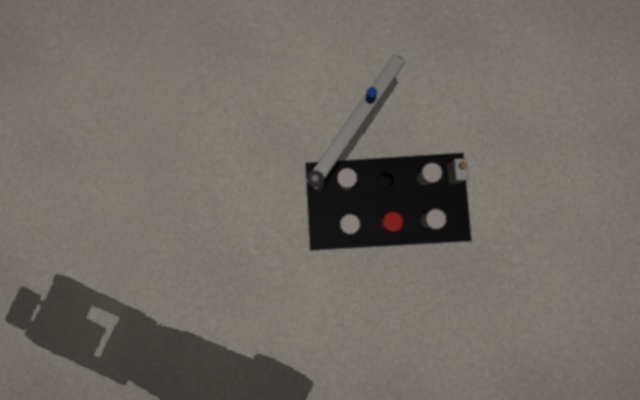

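View pics/side0.png

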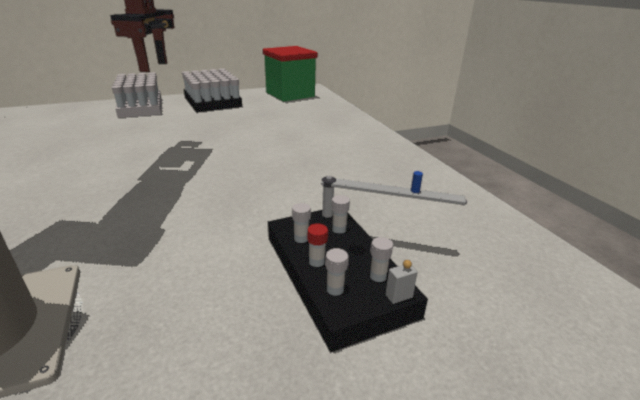

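The top view shows the red cap at (393,221), between two white caps at (350,223) and (436,218). The knob is at (371,92), the hinge at (316,179), and the far caps at (347,177) and (431,172). In the side view the red cap is at (318,234) and the knob at (417,182).

```bash
cat > h.py <<'E'
from workcell import ctrl
import cv2,numpy as np
from scipy.optimize import least_squares
def K(p):
    f=200/np.tan(np.radians(p['vfov']/2)); return np.array([[f,0,p['cx']],[0,f,p['cy']],[0,0,1]])
P={n:ctrl.camera_params(n) for n in("top","side")}
M={n:K(p)@np.c_[p['R'],p['t']] for n,p in P.items()}
def tri(a,b):
    X=cv2.triangulatePoints(M['top'],M['side'],np.array(a,float),np.array(b,float))[:,0]; return X[:3]/X[3]
def proj(n,X):
    u=M[n]@np.append(X,1); return u[:2]/u[2]
def onz(n,uv,z):
    m=M[n]; H=np.c_[m[:,0],m[:,1],m[:,2]*z+m[:,3]]; q=np.linalg.solve(H,np.append(uv,1)); return q[:2]/q[2]
def blobs(im,c):
    r,g,b=[im[:,:,i].astype(int) for i in range(3)]
    m={'r':(r>90)&(g<60)&(b<60),'b':(b>90)&(r<70)}[c] if c!='w' else None
    n,_,s,ce=cv2.connectedComponentsWithStats(m.astype(np.uint8)); return [(s[i,4],s[i,:4],ce[i].round(1)) for i in range(1,n) if s[i,4]>8]
E
python3 - <<'E'
from h import *
for n in M:
    im=cv2.imread(f'pics/{n}0.png')[:,:,::-1]; print(n,'cam',-P[n]['R'].T@P[n]['t'])
    for c in'rb': print(c,blobs(im,c))
print('red',tri((393,221),(318,234)),'knob',tri((371,92.5),(417,182)))
top={'hinge':(316,179,118),'w_far+':(347,177,100),'w_far-':(431,172,100),'n+':(350,223,100),'n0':(393,221,100),'n-':(436,218,100)}
L={'hinge':(36,115),'w_far+':(36,66),'w_far-':(36,-66),'n+':(-36,66),'n0':(-36,0),'n-':(-36,-66)}
W={k:onz('top',v[:2],v[2]) for k,v in top.items()}
def T(q,l): c,s=np.cos(q[2]),np.sin(q[2]); return np.array([q[0]+c*l[0]-s*l[1],q[1]+s*l[0]+c*l[1]])
r=least_squares(lambda q:np.concatenate([T(q,L[k])-W[k] for k in L]),[500,0,0])
print('rack',r.x,r.fun.reshape(-1,2).round(1).tolist())
h=T(r.x,(36,115)); 
for z in(131,140,149):
    k=onz('top',(371,92.5),z); d=k-h; print(z,k,np.hypot(*d),'theta',np.arctan2(d[1],d[0])-(r.x[2]-np.pi/2))
for k in L: print(k,T(r.x,L[k]).round(1),'side proj z92',proj('side',[*T(r.x,L[k]),92]).round(1))
E
```

```text
top cam [444.52980899  29.32119128 753.89280726]
r [(np.int32(272), array([384, 212,  18,  19], dtype=int32), array([392.5, 221.2]))]
b [(np.int32(66), array([367,  87,  10,   9], dtype=int32), array([371.6,  91.2]))]
side cam [ 286.28868231 -487.18489286  429.24453084]
r [(np.int32(417), array([263,  46,  54,  14], dtype=int32), array([289.5,  51.9])), (np.int32(315), array([308, 224,  20,  21], dtype=int32), array([316.9, 233.1]))]
b [(np.int32(77), array([414, 172,   8,  21], dtype=int32), array([417.8, 179.1]))]
red [465.21758469 -53.07521115  90.98982009] knob [657.39815163 -21.31006132 129.84005013]
rack [ 5.01098738e+02 -5.04207870e+01  4.40466796e-02] [[1.4, 1.7], [-0.8, 0.2], [0.5, -1.5], [-1.1, -0.1], [0.1, -0.0], [-0.1, -0.2]]
131 [658.48343494 -21.97537718] 154.1006287709645 theta 0.9187355994993198
140 [655.3920802  -21.23420774] 151.14434216815812 theta 0.9110768792847009
149 [652.30072546 -20.49303829] 148.19727448188814 theta 0.9031130719723705
hinge [532.   66.1] side proj z92 [328.3 189.6]
w_far+ [534.2  17.1] side proj z92 [340.6 202.6]
w_far- [ 540.  -114.8] side proj z92 [382.4 246.8]
n+ [462.2  13.9] side proj z92 [301.3 211.2]
n0 [465.1 -52. ] side proj z92 [317.7 233.1]
n- [ 468.  -117.9] side proj z92 [337.4 259.2]
```

```bash
python3 -m pendant '{"grip":[-0.4,-0.4,-0.4,-0.4,-0.4,-0.4,-0.4,-0.4,-0.4,-0.4,-0.4,-0.4],"linear":[[0,0,0],[0,0,0],[-36,-14,0],[-36,-14,0],[-36,-14,0],[-36,-14,0],[-36,-14,0],[-36,-14,0],[-36,-14,0],[-36,-14,0],[-36,-14,0],[-36,-14,0]],"angular":[[0,0,0.083],[0,0,0.083],[0,0,0],[0,0,0],[0,0,0],[0,0,0],[0,0,0],[0,0,0],[0,0,0],[0,0,0],[0,0,0],[0,0,0]]}'
cat >> h.py <<'E'
from scipy.spatial.transform import Rotation as Ro
def rel(target,yang=None):
    "tool-axes shift from the present pose to a world TCP target, and turn about tool z to bring tool y to yang"
    o=ctrl.get_obs(); R=Ro.from_rotvec(o['orientation']).as_matrix(); y=np.arctan2(R[1,1],R[0,1])
    print('t',o['t'].__round__(2),'pos',o['ee_pos'].round(1),'yang',y.round(3),'tilt',R[:,2].round(3),'q',o['qpos'].round(2),'F',o['ft_force'].round(1),'w',round(o['width'],1),round(o['grasp_force'],1))
    if yang is not None:
        tz=-((yang-y+np.pi/2)%np.pi-np.pi/2); print('turn z',tz); R=R@Ro.from_rotvec([0,0,tz]).as_matrix()
    print('shift(after turn)',(R.T@(np.array(target)-o['ee_pos'])).round(1))
E
python3 -c "
from h import *
rel([654,-21,170],0.95)"
```

```text
t: 1.1
ee_pos: [485.9, 237.3, 222.5]
orientation: [-0.956, -2.992, 0.0]
ft_force: [0.9, 1.2, -0.3]
width: 26.3
grasp_force: 0.0
t 1.1 pos [485.9 237.3 222.5] yang 0.952 tilt [-0. -0. -1.] q [ 0.43  0.3   1.82  0.    1.03 -0.52] F [ 0.9  1.2 -0.3] w 26.3 0.0
turn z 0.0020644702261243264
shift(after turn) [-287.  -112.3   52.5]
```

```bash
python3 -m pendant '{"grip":[-0.4,-0.4,-0.4,-0.4,-0.4,-0.4,-0.4,-0.4,-0.4,-0.4],"linear":[[-36,-14,0],[-36,-14,0],[-36,-14,0],[-36,-14,0],[-36,-14,0],[-36,-14,0],[-36,-14,10],[-35,-14,20],[0,0,22],[0,0,0]],"angular":[[0,0,0],[0,0,0],[0,0,0],[0,0,0],[0,0,0],[0,0,0],[0,0,0],[0,0,0],[0,0,0],[0,0,0]]}'
python3 - <<'E'
from h import *
rel([654,-21,120],0.95)
for n in M: 
    im=ctrl.get_image(n); u=proj(n,[654,-21,150]).astype(int); x,y=u-[80,60]; x=max(x,0);y=max(y,0)
    cv2.imwrite(f'pics/{n}1.png',cv2.resize(im[y:y+120,x:x+160,::-1],None,fx=3,fy=3))
a,b=[cv2.imread(f'pics/{n}1.png') for n in M]; h=min(len(a),len(b)); cv2.imwrite('pics/m1.png',cv2.resize(np.hstack([a[:h,:400],b[:h,:400]]),None,fx=1,fy=1))
E
```

```text
t: 1.93
ee_pos: [651.5, -19.7, 166.3]
orientation: [-0.959, -2.984, 0.003]
ft_force: [-0.6, 0.2, 0.8]
width: 26.4
grasp_force: 0.0
t 1.93 pos [651.5 -19.7 166.3] yang 0.949 tilt [-0.007  0.    -1.   ] q [-0.05  0.53  1.6  -0.    1.02 -1.  ] F [-0.6  0.2  0.8] w 26.4 0.0
turn z -0.001051221891226195
shift(after turn) [-3.   0.6 46.3]
```

View pics/m1.png

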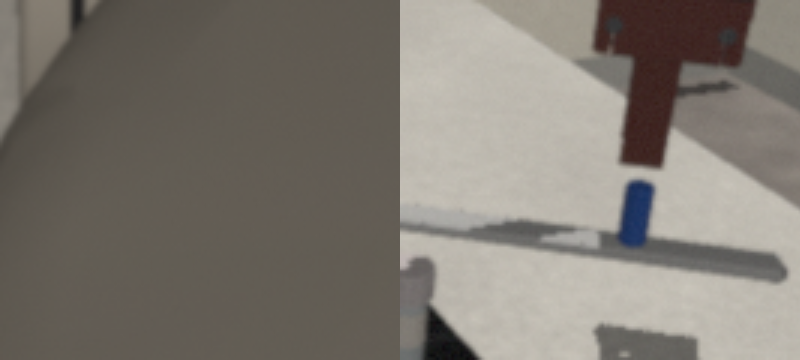

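```bash
python3 -m pendant '{"grip":[-0.4,-0.4,-0.4,-0.4],"linear":[[-3,0,16],[0,0,16],[0,0,14],[0,0,0]],"angular":[[0,0,0],[0,0,0],[0,0,0],[0,0,0]]}' && python3 -m pendant '{"grip":[-0.4,-0.4,-0.4,-0.4,-0.4,-0.4,-0.4,-0.4,-0.4,-0.4,-0.4,-0.4],"linear":[[0.2,-7.5,0],[0.2,-7.5,0],[0.4,-11,0],[0.4,-11,0],[0.4,-11,0],[0.4,-11,0],[0.4,-11,0],[0.4,-11,0],[0.4,-11,0],[0.4,-11,0],[0.2,-7.5,0],[0,0,0]],"angular":[[0,0,0.05],[0,0,0.05],[0,0,0.073],[0,0,0.073],[0,0,0.073],[0,0,0.073],[0,0,0.073],[0,0,0.073],[0,0,0.073],[0,0,0.073],[0,0,0.05],[0,0,0]]}'
python3 - <<'E'
from h import *
rel([538.6,-83.8,120],0.044)
n='side';im=ctrl.get_image(n);print(blobs(im,'b'))
for th in(0.1,.17,.2,.25): 
    a=0.044-np.pi/2+th; print(th,proj(n,[532+150*np.cos(a),66.1+150*np.sin(a),131]))
u=np.array([390,220])-[100,75];cv2.imwrite('pics/s2.png',cv2.resize(im[u[1]:u[1]+150,u[0]:u[0]+200,::-1],None,fx=3,fy=3))
E
```

```text
t: 2.37
ee_pos: [654.5, -18.4, 123.5]
orientation: [-0.953, -2.99, 0.001]
ft_force: [-0.9, 0.4, -0.2]
width: 26.1
grasp_force: 0.0
t: 3.37
ee_pos: [565.2, -79.0, 126.4]
orientation: [1.968, 2.448, 0.0]
ft_force: [-0.5, 0.1, 0.1]
width: 26.4
grasp_force: 0.0
t 3.37 pos [565.2 -79.  126.4] yang 0.217 tilt [ 0. -0. -1.] q [-0.16  0.47  1.82 -0.    0.85 -0.38] F [-0.5  0.1  0.1] w 26.4 0.0
turn z 0.1726324326658144
shift(after turn) [ -3.7 -26.8   6.4]
[(np.int32(167), array([386, 196,  11,  25], dtype=int32), array([391.1, 208.6]))]
0.1 [382.21765836 210.66315543]
0.17 [387.72280045 208.76107229]
0.2 [389.94989465 207.88695428]
0.25 [393.47727107 206.35750949]
```

View pics/s2.png

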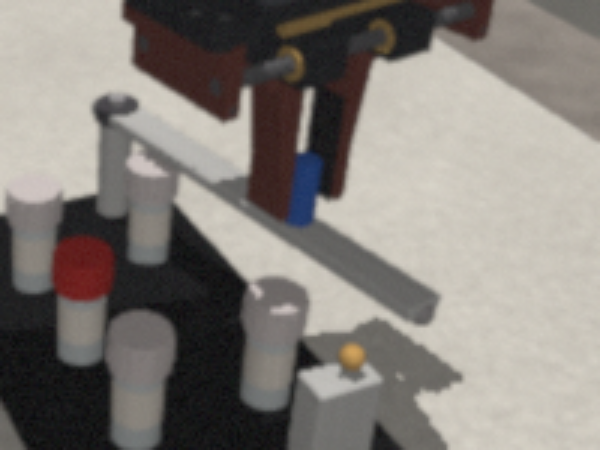

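```bash
python3 -m pendant '{"grip":[-0.4,-0.4,-0.4,-0.4,-0.4,-0.4],"linear":[[-1,-5,3],[-1,-5,2],[-1,-5.5,0],[-1,-5.5,0],[0,-5.5,0],[0,0,0]],"angular":[[0,0,0.035],[0,0,0.035],[0,0,0.035],[0,0,0.035],[0,0,0.033],[0,0,0]]}' && python3 -m pendant '{"grip":[-0.4,-0.4,-0.4],"linear":[[0,-2.5,0],[0,-2.5,0],[0,0,0]],"angular":[[0,0,0],[0,0,0],[0,0,0]]}'
cat > chk.py <<'E'
from h import *
rel([538.6,-83.8,120],0.044)
n='side';im=ctrl.get_image(n);print(blobs(im,'b'))
for th in(0,.03,0.06,.1): 
    a=0.044-np.pi/2+th; print(th,proj(n,[532+150*np.cos(a),66.1+150*np.sin(a),131]))
E
python3 chk.py
```

```text
t: 3.92
ee_pos: [541.1, -86.7, 120.9]
orientation: [2.169, 2.271, 0.001]
ft_force: [-0.3, -0.9, -0.4]
width: 26.5
grasp_force: 0.0
t: 4.17
ee_pos: [536.3, -87.1, 120.6]
orientation: [2.168, 2.272, 0.001]
ft_force: [1.5, -0.5, 0.0]
width: 26.6
grasp_force: 0.4
t 4.17 pos [536.3 -87.1 120.6] yang 0.047 tilt [ 0.001 -0.    -1.   ] q [-0.18  0.45  1.88 -0.    0.81 -0.23] F [ 1.5 -0.5  0. ] w 26.6 0.4
turn z 0.0031536473340298965
shift(after turn) [3.2 2.5 0.6]
[(np.int32(207), array([370, 201,  11,  25], dtype=int32), array([375.5, 213.3]))]
0 [373.65860396 213.01417928]
0.03 [376.30685982 212.35677441]
0.06 [378.88745037 211.65768118]
0.1 [382.21765836 210.66315543]
```

```bash
for i in 1; do python3 -m pendant '{"grip":[-0.4,-0.4,-0.4],"linear":[[0,-1.5,0],[0,-1.5,0],[0,0,0]],"angular":[[0,0,0],[0,0,0],[0,0,0]]}'; python3 chk.py|grep -E 'pos|int'; python3 -m pendant '{"grip":[-0.4,-0.4,-0.4],"linear":[[0,-1.5,0],[0,-1.5,0],[0,0,0]],"angular":[[0,0,0],[0,0,0],[0,0,0]]}'; python3 chk.py|grep -E 'pos|int'; done
```

```text
t: 4.47
ee_pos: [532.4, -87.3, 120.2]
orientation: [-2.17, -2.271, -0.0]
ft_force: [1.3, 0.5, 0.1]
width: 26.3
grasp_force: 0.5
t 4.47 pos [532.4 -87.3 120.2] yang 0.045 tilt [-0.  0. -1.] q [-0.18  0.44  1.89  0.    0.81 -0.23] F [1.3 0.5 0.1] w 26.3 0.5
[(np.int32(206), array([368, 202,  11,  24], dtype=int32), array([373.2, 213.7]))]
t: 4.77
ee_pos: [532.1, -87.4, 120.4]
orientation: [2.168, 2.267, 0.006]
ft_force: [10.2, 3.1, -7.0]
width: 26.5
grasp_force: 5.2
t 4.77 pos [532.1 -87.4 120.4] yang 0.045 tilt [ 0.006 -0.    -1.   ] q [-0.19  0.44  1.89  0.    0.8  -0.23] F [10.2  3.1 -7. ] w 26.5 5.2
[(np.int32(211), array([368, 202,  11,  24], dtype=int32), array([373.1, 213.6]))]
```

```bash
python3 -m pendant '{"grip":[-0.4,-0.4,-0.4],"linear":[[0,-2,0],[0,-2,0],[0,0,0]],"angular":[[0,0,0],[0,0,0],[0,0,0]]}'; python3 chk.py|grep -E 'pos|int'; python3 -m pendant '{"grip":[-0.4,-0.4,-0.4],"linear":[[0,-2,0],[0,-2,0],[0,0,0]],"angular":[[0,0,0],[0,0,0],[0,0,0]]}'; python3 chk.py|grep -E 'pos|int'
```

```text
t: 5.07
ee_pos: [531.8, -87.7, 121.0]
orientation: [2.165, 2.263, 0.014]
ft_force: [21.6, 3.0, -14.9]
width: 26.5
grasp_force: 11.0
t 5.07 pos [531.8 -87.7 121. ] yang 0.044 tilt [ 0.013 -0.001 -1.   ] q [-0.19  0.44  1.9   0.    0.79 -0.23] F [ 21.6   3.  -14.9] w 26.5 11.0
[(np.int32(214), array([368, 202,  11,  25], dtype=int32), array([373.1, 213.6]))]
t: 5.37
ee_pos: [531.6, -88.0, 121.6]
orientation: [2.161, 2.258, 0.021]
ft_force: [33.6, 5.7, -22.1]
width: 26.6
grasp_force: 16.5
t 5.37 pos [531.6 -88.  121.6] yang 0.044 tilt [ 0.021 -0.001 -1.   ] q [-0.19  0.43  1.9   0.    0.78 -0.23] F [ 33.6   5.7 -22.1] w 26.6 16.5
[(np.int32(216), array([368, 201,  11,  25], dtype=int32), array([373. , 213.4]))]
```

```bash
python3 -m pendant '{"grip":[-0.4,-0.4,-0.4,-0.4,-0.4,-0.4,-0.4,-0.4],"linear":[[0,7,0],[0,7,0],[0,0,0],[0,0,-20],[0,0,-25],[0,0,-25],[0,0,-15],[0,0,0]],"angular":[[0,0,0],[0,0,0],[0,0,0],[0,0,0],[0,0,0],[0,0,0],[0,0,0],[0,0,0]]}' && python3 chk.py && python3 -m pendant '{"grip":[0.18,0.18,0.18,0.18,0.18,0.18,0.18,0.18,0.18,0.18,0.18,0.18],"linear":[[0,0,0],[0,0,0],[0,0,0],[0,0,0],[0,0,0],[0,0,0],[0,0,0],[0,0,0],[0,0,0],[0,0,0],[0,0,0],[0,0,0]],"angular":[[0,0,0.12],[0,0,0.12],[0,0,0.12],[0,0,0.12],[0,0,0.12],[0,0,0.12],[0,0,0.12],[0,0,0.12],[0,0,0.12],[0,0,0.12],[0,0,0.12],[0,0,0.12]]}'; python3 -c "
from h import *
rel([465,-52,130],-1.527)
for n in M: cv2.imwrite(f'pics/{n}3.png',ctrl.get_image(n)[:,:,::-1])
im=cv2.imread('pics/side3.png')
print('red',blobs(im[:,:,::-1],'r'),'b',blobs(im[:,:,::-1],'b'))
cv2.imwrite('pics/s3.png',cv2.resize(im[140:340,230:480],None,fx=3,fy=3))"
```

```text
t: 6.08
ee_pos: [536.4, -87.6, 208.1]
orientation: [2.169, 2.268, 0.003]
ft_force: [1.0, 0.8, 1.3]
width: 26.0
grasp_force: 0.0
t 6.08 pos [536.4 -87.6 208.1] yang 0.045 tilt [ 0.004 -0.001 -1.   ] q [-0.18  0.32  1.83 -0.    0.99 -0.23] F [1.  0.8 1.3] w 26.0 0.0
turn z 0.0009211215451454535
shift(after turn) [ 3.8  2.  88.1]
[(np.int32(212), array([367, 202,  12,  25], dtype=int32), array([373.1, 213.7]))]
0 [373.65860396 213.01417928]
0.03 [376.30685982 212.35677441]
0.06 [378.88745037 211.65768118]
0.1 [382.21765836 210.66315543]
t: 7.13
ee_pos: [533.9, -87.1, 203.2]
orientation: [-3.129, -0.266, 0.006]
ft_force: [0.1, -0.0, 0.2]
width: 51.8
grasp_force: 0.0
t 7.13 pos [533.9 -87.1 203.2] yang -1.401 tilt [-0.004  0.001 -1.   ] q [-0.18  0.33  1.83 -0.    0.99  1.22] F [ 0.1 -0.   0.2] w 51.8 0.0
turn z 0.12598814289324456
shift(after turn) [-67.  -38.   73.5]
red [(np.int32(516), array([263,  47,  54,  14], dtype=int32), array([289.7,  53.1])), (np.int32(334), array([308, 225,  19,  20], dtype=int32), array([316.9, 234.4]))] b [(np.int32(211), array([367, 202,  12,  24], dtype=int32), array([373.1, 213.6]))]
```

View pics/s3.png

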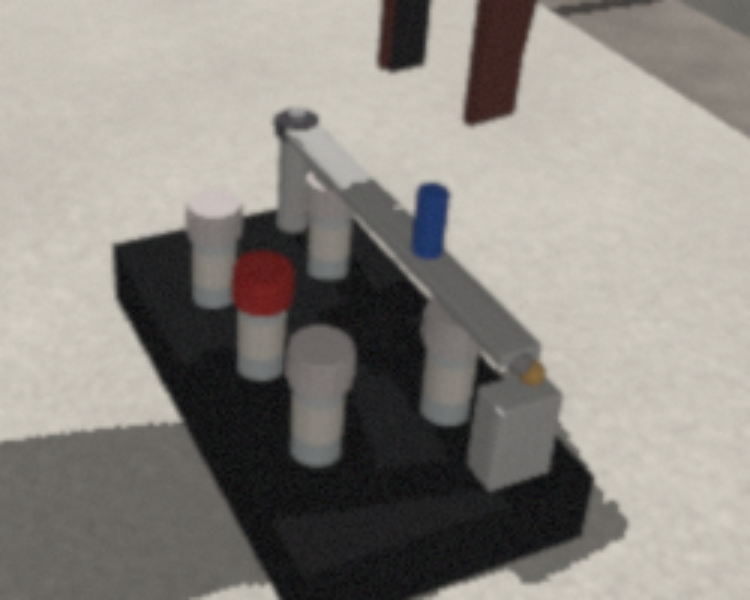

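The bar now lies over the far row and touches the post, with the sprung ball outside it. The knob is at (373,214), which matches the shut prediction. The red tube is still in place at (317,234).

```bash
python3 -m pendant '{"grip":[0.18,0.18,0.18,0.18,0.18,0.18],"linear":[[0,0,0],[-30,-17,0],[-30,-17,10],[-7,-4,35],[0,0,28],[0,0,0]],"angular":[[0,0,0.126],[0,0,0],[0,0,0],[0,0,0],[0,0,0],[0,0,0]]}'; python3 -c "
from h import *
rel([465,-52,74],-1.527)
cv2.imwrite('pics/s4.png',cv2.resize(ctrl.get_image('side')[140:340,200:450,::-1],None,fx=3,fy=3))"
```

```text
t: 7.73
ee_pos: [461.9, -51.9, 127.7]
orientation: [-3.139, -0.087, 0.015]
ft_force: [-0.7, 1.3, -0.6]
width: 51.7
grasp_force: 0.0
t 7.73 pos [461.9 -51.9 127.7] yang -1.516 tilt [-0.009  0.001 -1.   ] q [-0.14  0.34  2.04 -0.    0.77  1.38] F [-0.7  1.3 -0.6] w 51.7 0.0
turn z 0.011307811103926868
shift(after turn) [ 3.6  0.4 53.7]
```

View pics/s4.png

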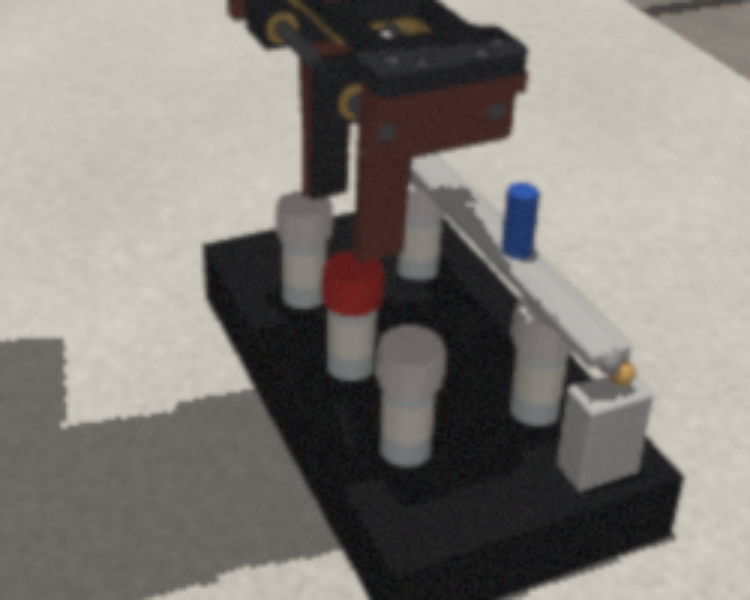

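```bash
python3 -m pendant '{"grip":[0.18,0.18,0.18,0.18,0.18,0.18],"linear":[[3,0,0],[0,0,10],[0,0,15],[0,0,15],[0,0,13],[0,0,0]],"angular":[[0,0,0.01],[0,0,0],[0,0,0],[0,0,0],[0,0,0],[0,0,0]]}'; python3 -c "
from h import *
rel([465,-52,74],-1.527)"
```

```text
t: 8.28
ee_pos: [469.5, -52.7, 78.0]
orientation: [-3.141, -0.065, 0.002]
ft_force: [-0.7, 0.3, -0.3]
width: 51.7
grasp_force: 0.0
t 8.28 pos [469.5 -52.7  78. ] yang -1.53 tilt [-0.001  0.    -1.   ] q [-0.14  0.44  2.05 -0.    0.65  1.39] F [-0.7  0.3 -0.3] w 51.7 0.0
turn z -0.002558663955652074
shift(after turn) [-4.5 -0.9  4. ]
```

```bash
python3 -m pendant '{"grip":[0.18,0.18,0.18],"linear":[[-3,-0.5,3],[0,0,0],[0,0,0]],"angular":[[0,0,0],[0,0,0],[0,0,0]]}'; python3 -c "
from h import *
rel([465,-52,74],-1.527)"
```

```text
t: 8.53
ee_pos: [467.2, -52.3, 76.9]
orientation: [3.141, 0.064, 0.002]
ft_force: [0.4, 0.1, -1.0]
width: 51.6
grasp_force: 0.0
t 8.53 pos [467.2 -52.3  76.9] yang -1.53 tilt [ 0.001 -0.    -1.   ] q [-0.14  0.44  2.06 -0.    0.64  1.39] F [ 0.4  0.1 -1. ] w 51.6 0.0
turn z -0.0028770492607330667
shift(after turn) [-2.2 -0.4  2.9]
```

```bash
python3 -m pendant '{"grip":[0.18,-0.2,-0.5,-0.5,-0.5,-0.5,-0.5,-0.5,-0.5,-0.5],"linear":[[-1.5,0,2],[0,0,0],[0,0,0],[0,0,0],[0,0,0],[0,0,0],[0,0,0],[0,0,0],[0,0,0],[0,0,0]],"angular":[[0,0,0],[0,0,0],[0,0,0],[0,0,0],[0,0,0],[0,0,0],[0,0,0],[0,0,0],[0,0,0],[0,0,0]]}'; python3 -c "
from h import *
rel([465,-52,74],-1.527)
im=ctrl.get_image('side');print('b',blobs(im,'b'))
cv2.imwrite('pics/s5.png',cv2.resize(im[140:340,200:450,::-1],None,fx=3,fy=3))"
```

```text
t: 9.37
ee_pos: [465.3, -52.3, 74.3]
orientation: [3.141, 0.064, 0.0]
ft_force: [-0.6, -0.6, 2.1]
width: 29.2
grasp_force: 30.0
t 9.37 pos [465.3 -52.3  74.3] yang -1.53 tilt [ 0. -0. -1.] q [-0.14  0.45  2.06 -0.    0.63  1.39] F [-0.6 -0.6  2.1] w 29.2 30.0
turn z -0.0029408537977666516
shift(after turn) [-0.3 -0.3  0.3]
b [(np.int32(176), array([368, 201,  11,  25], dtype=int32), array([373.7, 214.3]))]
```

View pics/s5.png

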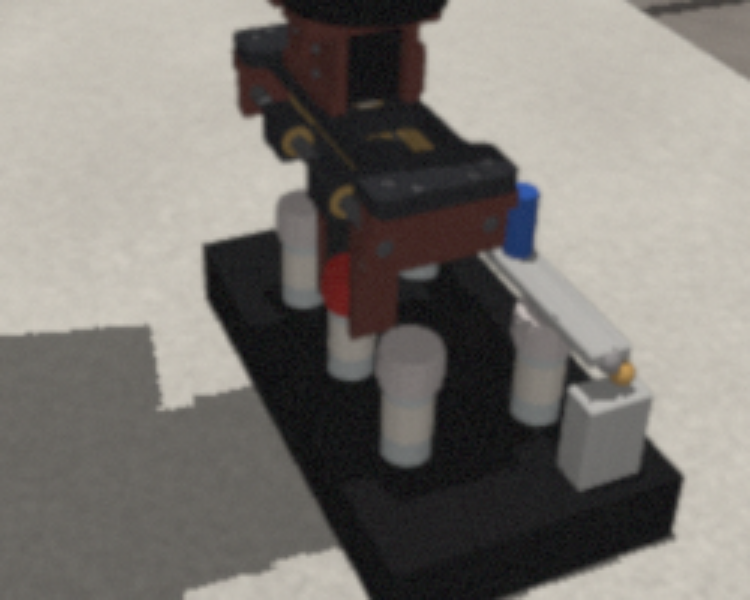

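The red cap is between the pads, with a 29 mm opening and 30 N of grip force. The neighbouring tubes stand untouched. Next I lift straight up.

```bash
python3 -m pendant '{"grip":[-0.5,-0.5,-0.5,-0.5,-0.5,-0.5,-0.5,-0.5,-0.5,-0.5,-0.5,-0.5],"linear":[[0,0,-5],[0,0,-10],[0,0,-10],[0,0,-15],[0,0,-20],[0,0,-25],[0,0,-25],[0,0,-30],[0,0,-30],[0,0,-30],[0,0,-20],[0,0,0]],"angular":[[0,0,0],[0,0,0],[0,0,0],[0,0,0],[0,0,0],[0,0,0],[0,0,0],[0,0,0],[0,0,0],[0,0,0],[0,0,0],[0,0,0]]}' && python3 -m pendant '{"grip":[-0.5,-0.5,-0.5,-0.5,-0.5,-0.5,-0.5,-0.5,-0.5,-0.5,-0.5,-0.5],"linear":[[0,0,-15],[0,0,-15],[0,0,-15],[0,0,0],[0,0,0],[0,0,0],[0,0,0],[0,0,0],[0,0,0],[0,0,0],[0,0,0],[0,0,0]],"angular":[[0,0,-0.12],[0,0,-0.12],[0,0,-0.12],[0,0,-0.12],[0,0,-0.12],[0,0,-0.12],[0,0,-0.12],[0,0,-0.12],[0,0,-0.12],[0,0,-0.12],[0,0,-0.12],[0,0,-0.07]]}'; python3 -c "
from h import *
rel([465,-52,330],-0.12)"
```

```text
t: 10.42
ee_pos: [467.3, -52.5, 299.6]
orientation: [3.14, 0.064, 0.014]
ft_force: [0.3, -0.2, -0.8]
width: 29.7
grasp_force: 30.0
t: 11.42
ee_pos: [464.4, -52.1, 338.7]
orientation: [-2.364, -2.067, 0.001]
ft_force: [-0.7, -0.3, 0.3]
width: 29.1
grasp_force: 30.0
t 11.42 pos [464.4 -52.1 338.7] yang -0.134 tilt [-0.001  0.    -1.   ] q [-0.14  0.06  1.83  0.    1.25 -0.  ] F [-0.7 -0.3  0.3] w 29.1 30.0
turn z -0.013900352058120458
shift(after turn) [0.2 0.6 8.7]
```

```bash
python3 -m pendant '{"grip":[-0.5,-0.5,-0.5,-0.5,-0.5,-0.5,-0.5,-0.5,-0.5,-0.5,-0.5,-0.5],"linear":[[0,15,0],[0,20,0],[0,20,0],[0,15,0],[0,0,0],[0,0,0],[0,0,0],[0,0,0],[0,0,0],[0,0,0],[0,0,0],[0,0,0]],"angular":[[0,0,0],[-0.05,0,0],[-0.08,0,0],[-0.1,0,0],[-0.1,0,0],[-0.1,0,0],[-0.1,0,0],[-0.1,0,0],[-0.1,0,0],[-0.055,0,0],[0,0,0],[0,0,0]]}'; python3 -m pendant '{"grip":[-0.5,-0.5,-0.5,-0.5],"linear":[[0,0,0],[0,0,0],[0,0,0],[0,0,0]],"angular":[[0,0,0],[0,0,0],[0,0,0],[0,0,0]]}'; python3 -c "
from h import *
rel([465,-52,330])
im=ctrl.get_image('side');print('b',blobs(im,'b'))
cv2.imwrite('pics/s6.png',im[:,:,::-1])"
```

```text
t: 12.42
ee_pos: [533.4, -61.9, 341.4]
orientation: [1.864, 1.62, 0.668]
ft_force: [1.0, 0.5, 0.7]
width: 29.2
grasp_force: 30.0
t: 12.75
ee_pos: [534.9, -62.1, 342.5]
orientation: [1.862, 1.618, 0.67]
ft_force: [0.7, -0.2, -0.2]
width: 29.1
grasp_force: 30.0
t 12.75 pos [534.9 -62.1 342.5] yang -0.14 tilt [ 0.7   -0.099 -0.707] q [-0.14 -0.11  2.21 -0.01  0.26  0.01] F [ 0.7 -0.2 -0.2] w 29.1 30.0
shift(after turn) [  0.2 -58.8 -41.1]
b [(np.int32(92), array([370, 206,   9,  20], dtype=int32), array([374.1, 215. ]))]
```

View pics/s6.png

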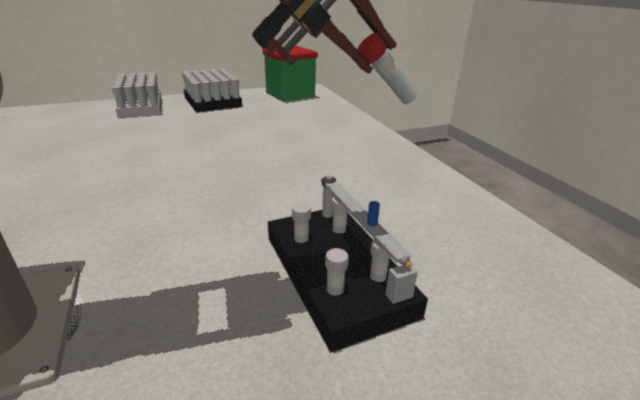

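The red-capped tube hangs between the pads with its cap at (373,48) and foot at (407,95). It leans about 45° and is well clear of the rack. The keeper is shut (knob at (374,215)) and the white-capped tubes are standing, so I let it settle briefly and hand in.

```bash
python3 -m pendant '{"grip":[-0.5,-0.5,-0.5,-0.5,-0.5,-0.5],"linear":[[0,0,0],[0,0,0],[0,0,0],[0,0,0],[0,0,0],[0,0,0]],"angular":[[0,0,0],[0,0,0],[0,0,0],[0,0,0],[0,0,0],[0,0,0]]}'; python3 -c "
from h import *
o=ctrl.get_obs();print(o['qvel'].round(3),o['ee_pos'])
print('foot',tri((1,1),(1,1))[2]*0+o['ee_pos'][2]+(19-83)*.707)
print(ctrl.close_job())"
```

```text
t: 13.3
ee_pos: [534.3, -62.0, 342.1]
orientation: [1.862, 1.618, 0.67]
ft_force: [0.2, 0.6, 0.3]
width: 29.6
grasp_force: 30.0
[ 0.001  0.     0.     0.001 -0.001 -0.002] [534.31336253 -61.95638166 342.11649956]
foot 296.8684995566498
the job is handed in; nothing more can be done
None
```

I handed the job in at 13.3 s with the keeper shut against its stop and the red-capped tube held still in the gripper at about 45°, cap up and foot about 297 mm above the bench; the white-capped tubes were still standing, and no verdict came back.

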